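Load the instrument cases into the cradle and close the hold-down arm

ROBOT

A 7-joint arm with a two-finger parallel gripper is mounted at the origin on the work surface. World frame = base frame: x ahead of the robot, y to its left, z up, the work surface at z = 0. Lengths are in mm, angles in degrees, forces in N, time in s.
With the tool pointing down it reaches from about 350 to 900 mm from the base axis. Payload 7.2 kg.
Tool frame: the origin (TCP) lies on the front face of the gripper's body, between the roots of the fingers; the fingertips stand 73 mm ahead of it and the grasp point (between the pads) lies 54 mm ahead of it (finger_overhang is the distance from the TCP to the fingertips, in mm); z points along the fingers, y is the line along which they close (so a half turn about z gives the same grasp; the last joint's range is limited). The gripper opens to 85 mm and grips with 20 to 120 N. Pads are 22 mm wide; open, the fingers measure 114 mm over their backs; the gripper's body (76 mm by 85 mm) begins 54 mm behind the grasp point. The pads swing forward as they close: fully open they stand 13 mm farther back than shut.
Start: joints at [-72.261, 23.554, -0.728, 91.456, 0.321, 64.991, -4.71], TCP at [230.557, 580.922, 303.897] pointing down, gripper open.
Joint ranges: [-169.25, 169.25], [-16.82, 113.86], [-84.01, 82.57], [7.8, 145.47], [-59.2, 239.2], [7.22, 106.19], [-163.78, 163.78]. Speed limits (degrees/s): [136.94, 136.94, 172.46, 172.46, 180, 180, 180].

INTERFACE

Orientations are given as [roll, pitch, yaw] about the fixed x, y, z axes, in that order (R = Rz(yaw) Ry(pitch) Rx(roll)).
In Python, from station import * gives the robot as it stands. The module is installed in compiled form; this text tells all that it offers.
- The arm moves only by the tool move_arm, never from a script. Its argument "motion" is a list of rows, each a list of 3 entries, a list of its own where there are three numbers: the turn, a rotation vector about the tool's x, y, z each as a share of 0.5 rad, from -1 to 1, then the shift along the tool's x, y, z each as a share of 0.6 m, from -1 to 1, then the opening, from 0 (shut) to 1 (fully open). In form: [[[rx, ry, rz], [tx, ty, tz], gripper], ...]. A call has 1 to 20 rows; each row is the pose to reach, as a shift and turn from the pose commanded when the call began, along the tool's axes at that moment; what a row does not reach only later rows make up. A row lasts 1/12 s, in which the tool goes at most 41.7 mm and 7.16 degrees, less where a joint would pass 70% of its speed; a pose out of reach is approached as far as the arm can. A call with a number of a shift or a turn outside -1 to 1 is refused whole. A call with a gripper value outside its range is refused whole. The fingers move at their own pace and stop on an object; "force" is the grip in N (left out, the last holds). Time passes only in rows, so rows that repeat a pose let the fingers close. It gives the time, the measured TCP pose, the force, the opening and the grip force at its end, in the units of the state.
- get_state(): the state, without advancing time (a new reading comes with each control period).
- capture(name): name is "scene" or "top"; returns a dict with "frame" (400x640x3 uint8, blue, green, red), "intrinsics" (3x3 intrinsics, pixels), "camera_from_world" (4x4, takes a point from world to camera coordinates). Camera axes: x right, y up, looking along -z (the intrinsics and any distortion apply to the point x, -y, -z); pixel columns grow to the right and rows downward; lengths in mm; the calibration is good to about 2 mm. A picture is of the moment at which its call begins. There is no depth.
- close_job(): hands the job in; it is judged then, once.
The state is a dict: "clock": time; "qpos": joint angles; "qd": joint speeds; "effort": joint torques, N m; "ee_pos": TCP position; "eef_rot": TCP orientation; "ft_force": force on the tool from outside, world axes, zero at the start; "torque": the same for the moment, N m; "grip_width": finger opening in mm; "finger_force": force on a finger pad.
Only numpy, scipy, OpenCV 4.12 (cv2) and the standard library are available. Lean on these libraries where they do the work, as an engineer would, in place of code of your own. Each camera call takes 0.05 s, during which the arm holds its last target. There are 200 camera calls.

TASK

Push the large case along the bench into the cradle until it is home against the back stop, without lifting or tipping it; then set the medium case on it and the small case on top, each centred and square on the one below, long sides all the same way. Finally swing the hold-down arm over the column until it is fully closed in its catch. Leave the steel canister, the bottle and the binder where they stand.

Things in the scene. Friction and masses are not known exactly. Their poses are not given: they have to be found in the camera images.
- cradle: steel cradle fixed on the bench. Origin on the bench at the bay's centre, where the large case's origin comes when home. x points from the open mouth (-x) to the back stop (26 mm high, face at x=+60.5 mm), z up. No floor: the case slides on the bench. Rails 18 mm high, inner faces y=+-54, x=-20 to +60. Feet 6 mm high out to y=+-105, x=-20 to +40.
- mouth (a point): point on the bench midway between the outer ends of the two flared lips, 51 mm before the cradle's origin. The lips (18 mm high) run from the rails' ends (cradle x=-20, y=+-57 mm) out to (x=-51, y=+-75).
- catch (a point): the catch on its post at cradle (0, -92 mm), 141 mm above the bench: a bracket open to the cradle's +x, rising to 168 mm; the closed bar's end rests in it. Post 16 mm thick; the hinge post at (0, +92) is like it.
- hold_arm (a joint): hold-down arm: level bar 8 mm thick, 24 mm high (141 to 165 mm above bench), 193 mm long, turning about the hinge post's upright axis; stays where left. 0 rad = closed (a stop), lying along the cradle's -y over the column's middle, end in the catch; grows as it swings out towards the cradle's +x (1.57 = along +x), up to 2.1. Closed, it clears the finished column (135 mm) by 6 mm.
- bar_hinge (a point): point on the hinge axis at the bar's underside, 141 mm above the bench; axes as the cradle.
- bar_knob (a point): centre of the top of the black upright knob (16 mm thick, 20 mm high, top 185 mm above the bench) standing on the bar 165 mm from the hinge axis.
- large_case: closed cream instrument case, 120 (its x) by 100 (its y) by 50 mm high; too wide to grasp. Origin at the centre of its underside; z up. It starts before the cradle's mouth, out of line and askew.
- medium_case: closed cream case, 100 (x) by 62 (y) by 45 mm high. Origin at the centre of its underside.
- small_case: closed cream case, 76 (x) by 50 (y) by 40 mm high. Origin at the centre of its underside.
- canister: bystander: upright steel canister, 66 mm across, 92 mm high, origin under its centre.
- bottle: bystander: white plastic bottle, 76 mm across, 190 mm high, origin under its centre.
- binder: bystander: white binder lying flat, 100 (x) by 150 (y) by 25 mm high, origin under its centre.

How it is judged:
By the outcome, as a careful person would: the job done as asked, in the order asked, and still so for the second after the job is handed in, with the robot touching nothing.
It also fails if it takes over 72 s, if anything falls off the work surface, if the arm or the gripper's body presses on something with over 40 N, if the wrist force passes 120 N, or if a joint passes its speed limit or range.

## Working session

There is one attempt and no reset: what is moved stays moved. The work goes in short steps, Python scripts to look and compute and a tool call to move; the robot and the scene stay as the last step left them, time stands still between calls to the robot, and variables do not carry over. Pictures are saved under pics/ and viewed, at most 10 in all, crops included, and the job is handed in when it is done.

Besides the shell and the picture viewer there is one more tool, called as name(argument=value, ...) on one line, values as JSON. move_arm: Moves the arm, as the interface text tells. Shift numbers are shares of 0.6 m and turn numbers shares of 0.5 rad, none past 1 either way. Its arguments: {"type":"object","properties":{"motion":{"type":"array"},"force":{"type":"number"}},"required":["motion"]}

```bash
mkdir -p pics; python3 - <<'E'
from station import *
import cv2,numpy as np
s=get_state();print({k:np.round(v,3).tolist() for k,v in s.items()})
for n in("scene","top"):
    c=capture(n);cv2.imwrite(f"pics/{n}0.png",c["frame"]);print(n,np.round(c["intrinsics"],1).tolist(),np.round(c["camera_from_world"],3).tolist(),[k for k in c])
E
```

```text
{'clock': 0.0, 'qpos': [-72.261, 23.603, -0.728, 91.505, 0.318, 64.99, -4.708], 'qd': [0.036, -0.083, -0.014, 0.02, -0.037, 0.075, -0.023], 'effort': [0.001, -60.062, 0.683, -29.941, 0.014, 0.011, -0.0], 'ee_pos': [230.426, 580.561, 303.016], 'eef_rot': [-179.905, 0.004, 158.355], 'ft_force': [-0.811, 0.023, 0.374], 'torque': [0.013, 0.065, 0.049], 'finger_force': 0.0, 'grip_width': 85.239}
scene [[386.6, 0.0, 321.6], [0.0, 386.6, 202.3], [0.0, 0.0, 1.0]] [[0.765, 0.643, -0.009, -418.69], [-0.496, 0.598, 0.63, 265.753], [0.411, -0.478, 0.776, -1280.983], [0.0, 0.0, 0.0, 1.0]] ['frame', 'intrinsics', 'camera_from_world']
top [[445.9, 0.0, 327.1], [0.0, 445.9, 199.1], [0.0, 0.0, 1.0]] [[0.018, -1.0, -0.01, -81.673], [0.997, 0.018, 0.073, -610.479], [-0.073, -0.012, 0.997, -1328.299], [0.0, 0.0, 0.0, 1.0]] ['frame', 'intrinsics', 'camera_from_world']
```

View pics/scene0.png

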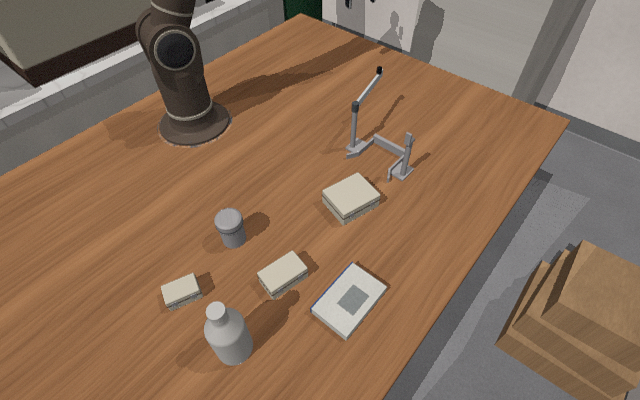

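View pics/top0.png

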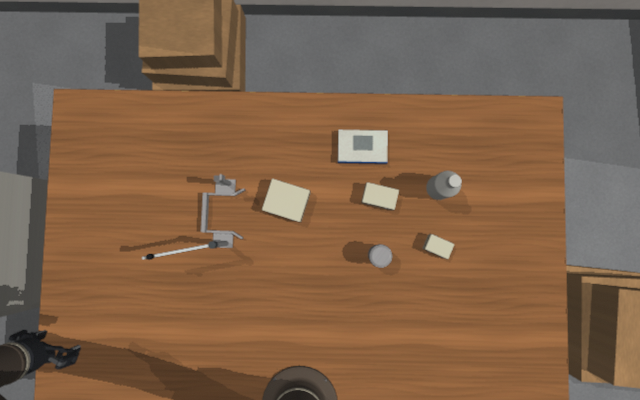

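The top view shows the large case at (286,200), medium (380,196), small (440,246) and the cradle at about (218,212), with its mouth facing right. The bar is swung out to the left, knob at (149,257). Next I measure the cases and look closer at the cradle.

```bash
cat > h.py <<'E'
from station import *
import cv2,numpy as np
def ray(c,uv,z):
    T=c["camera_from_world"];K=c["intrinsics"];R=T[:3,:3];o=-R.T@T[:3,3]
    uv=np.atleast_2d(uv).astype(float)
    d=np.c_[(uv[:,0]-K[0,2])/K[0,0],-(uv[:,1]-K[1,2])/K[1,1],-np.ones(len(uv))]@R
    return o+d*((z-o[2])/d[:,2])[:,None]
def px(c,P):
    q=np.atleast_2d(P)@c["camera_from_world"][:3,:3].T+c["camera_from_world"][:3,3]
    K=c["intrinsics"];return np.c_[K[0,0]*q[:,0]/-q[:,2]+K[0,2],K[1,1]*q[:,1]/q[:,2]+K[1,2]]
def cases(c,zs,lo=(120,165,165)):
    """zs: list of (name,z_top,(L,W)); prints best matching cream blob top face for each"""
    m=cv2.inRange(c["frame"],lo,(255,255,255))
    out={}
    cs=[k for k in cv2.findContours(m,cv2.RETR_EXTERNAL,cv2.CHAIN_APPROX_NONE)[0] if cv2.contourArea(k)>150]
    for k in cs:
        for n,z,d in zs:
            p=ray(c,k[:,0],z)[:,:2].astype(np.float32)
            (x,y),(a,b),t=cv2.minAreaRect(p)
            if a<b:a,b,t=b,a,t+90
            if abs(a-d[0])<12 and abs(b-d[1])<12: out[n]=(x,y,(t+90)%180-90,a,b);print(n,np.round(out[n],1),k[:,0].mean(0).round())
    return out
Z=[("large",50,(120,100)),("medium",45,(100,62)),("small",40,(76,50))]
E
python3 - <<'E'
from h import *
for n in("top","scene"):
    c=capture(n);print(n);cases(c,Z)
    f=c["frame"]
    for u in ([(286,200),(380,196),(440,246)] if n=="top" else [(350,195),(282,272),(181,290)]): print(f[u[1],u[0]])
    if n=="top": a=cv2.resize(f[165:275,130:320],None,fx=4,fy=4,interpolation=cv2.INTER_CUBIC)
    else: b=cv2.resize(f[60:190,330:430],None,fx=4,fy=4,interpolation=cv2.INTER_CUBIC)
cv2.imwrite("pics/c1.png",a);cv2.imwrite("pics/c2.png",b)
E
```

```text
top
small [ 477.  -405.5   66.5   72.1   46.6] [440. 246.]
medium [ 623.6 -229.    76.9   96.2   58. ] [380. 196.]
large [605.7  52.2  73.2 116.   96.6] [286. 200.]
[172 198 202]
[172 198 202]
[172 198 201]
scene
small [ 477.7 -408.7   67.    73.3   47.8] [179. 288.]
medium [ 624.4 -232.4   77.5   98.3   59.7] [281. 271.]
large [606.2  48.2  73.6 117.7  97.9] [350. 193.]
[178 195 202]
[177 194 201]
[173 190 198]
```

View pics/c1.png

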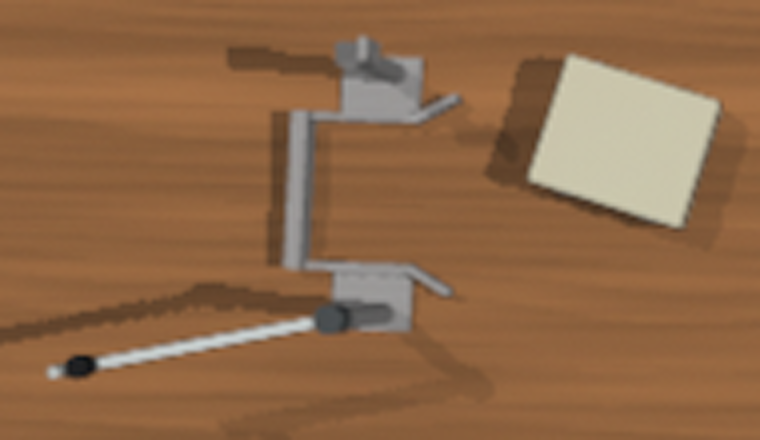

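View pics/c2.png

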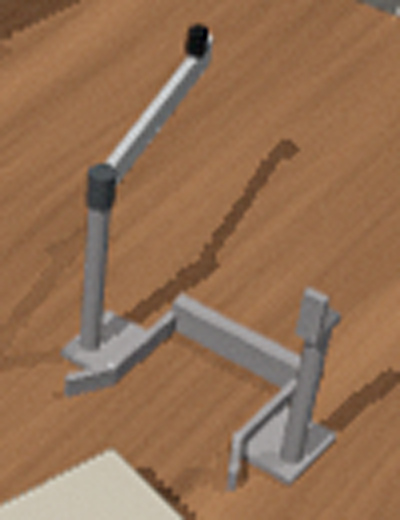

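```bash
cat > fit.py <<'E'
from h import *
M=np.array([(-20,105),(40,105),(-20,-105),(40,-105),(-51,75),(-51,-75)],float);Zm=[6,6,6,6,18,18]
obs={"top":((130,165),[(411,330),(333,328),(423,59),(343,59),(453,296),(460,96)],(80,363)),
"scene":((330,60),[(63,351),(113,311),(296,480),(335,437),None,None],(199,30))}
for n,(o,P,k) in obs.items():
    c=capture(n);f=lambda p:(np.array(p)+.5)/4-.5+np.array(o)
    I=[i for i,p in enumerate(P) if p is not None]
    W=np.array([ray(c,f(P[i]),Zm[i])[0,:2] for i in I]);m=M[I]
    a=m-m.mean(0);b=W-W.mean(0)
    t=np.arctan2((a[:,0]*b[:,1]-a[:,1]*b[:,0]).sum(),(a*b).sum());R=np.array([[np.cos(t),-np.sin(t)],[np.sin(t),np.cos(t)]])
    org=W.mean(0)-R@m.mean(0)
    kn=ray(c,f(k),185)[0,:2];kc=R.T@(kn-org);d=kc-[0,92]
    print(n,"cradle",org.round(1),np.degrees(t).round(2),"res",(W-org-m@R.T).round(1).tolist(),"knob",kn.round(1),"cr",kc.round(1),"r",np.hypot(*d).round(1),"q",np.arctan2(d[0],-d[1]).round(3))
    print(" mouth",(org+R@[-51,0]).round(1))
E
python3 fit.py
```

```text
top cradle [564.7 234. ] 89.69 res [[1.7, 0.9], [1.8, 0.5], [-0.5, -0.2], [-1.9, 1.6], [-1.5, -1.6], [0.4, -1.2]] knob [442.3 394.6] cr [160.  123.2] r 163.0 q 1.763
 mouth [564.4 183. ]
scene cradle [567.4 233.4] 89.03 res [[0.1, -0.6], [1.3, 0.7], [0.4, 2.8], [-1.7, -2.9]] knob [440.4 395.3] cr [159.7 129.7] r 164.1 q 1.803
 mouth [566.5 182.4]
```

```bash
cat > plan.py <<'E'
import sys,json,numpy as np
# usage: plan.py x y z yaw  (targets: "x,y,z,yaw" ...) -> shares relative to the first pose
p=[list(map(float,a.split(","))) for a in sys.argv[1:]]
c=p[0];t=np.radians(c[3])
for q in p[1:]:
    d=np.subtract(q,c);w=(d[3]+180)%360-180
    s=np.array([d[0]*np.cos(t)+d[1]*np.sin(t), d[0]*np.sin(t)-d[1]*np.cos(t), -d[2]])/600
    print(q,"-> rz %.4f"%(-np.radians(w)/.5), "shift",s.round(4).tolist())
E
python3 plan.py 230.56,580.92,303.9,158.36 690,25,304,163.4
python3 plan.py 690,25,304,163.4 690,25,88,163.4
python3 plan.py 690,25,88,163.4 670,31,88,163.4 664.4,32.5,88,163.4 627.6,55.5,88,179.4
```

```text
[690.0, 25.0, 304.0, 163.4] -> rz -0.1759 shift [-1.0534, -0.5788, -0.0002]
[690.0, 25.0, 88.0, 163.4] -> rz -0.0000 shift [0.0, 0.0, 0.36]
[670.0, 31.0, 88.0, 163.4] -> rz -0.0000 shift [0.0348, 0.0001, -0.0]
[664.4, 32.5, 88.0, 163.4] -> rz -0.0000 shift [0.0445, -0.0002, -0.0]
[627.6, 55.5, 88.0, 179.4] -> rz -0.5585 shift [0.1142, 0.019, -0.0]
```

move_arm(motion=[[[0, 0, -0.176], [-0.95, -0.58, 0], 0.7], [[0, 0, -0.176], [-0.95, -0.58, 0], 0.7], [[0, 0, -0.176], [-0.95, -0.58, 0], 0.7], [[0, 0, -0.176], [-0.95, -0.58, 0], 0.7], [[0, 0, -0.176], [-0.95, -0.58, 0], 0.7], [[0, 0, -0.176], [-0.95, -0.58, 0], 0.7], [[0, 0, -0.176], [-0.95, -0.58, 0], 0.7], [[0, 0, -0.176], [-0.95, -0.58, 0], 0.7], [[0, 0, -0.176], [-0.95, -0.58, 0], 0.7], [[0, 0, -0.176], [-0.95, -0.58, 0], 0.7], [[0, 0, -0.176], [-0.95, -0.58, 0], 0.7], [[0, 0, -0.176], [-0.95, -0.58, 0], 0.7], [[0, 0, -0.176], [-0.95, -0.58, 0], 0.7], [[0, 0, -0.176], [-0.95, -0.58, 0], 0.7], [[0, 0, -0.176], [-0.95, -0.58, 0], 0.7], [[0, 0, -0.176], [-0.95, -0.58, 0], 0.7], [[0, 0, -0.176], [-0.95, -0.58, 0], 0.7], [[0, 0, -0.176], [-0.95, -0.58, 0], 0.7]])

```text
clock: 1.8
ee_pos: [633.0, 43.5, 303.4]
eef_rot: [-179.9, 0.0, 163.1]
ft_force: [0.3, 0.7, 0.1]
grip_width: 59.7
finger_force: 0.0
```

```bash
python3 plan.py 632,45,304,163.4 690,25,304,163.4 690,25,88,163.4
```

```text
[690.0, 25.0, 304.0, 163.4] -> rz -0.0000 shift [-0.1022, -0.0043, -0.0]
[690.0, 25.0, 88.0, 163.4] -> rz -0.0000 shift [-0.1022, -0.0043, 0.36]
```

move_arm(motion=[[[0, 0, 0], [0, 0, 0], 0.7], [[0, 0, 0], [0, 0, 0], 0.7]])

```text
clock: 1.97
ee_pos: [631.5, 48.7, 303.7]
eef_rot: [180.0, -0.0, 163.5]
ft_force: [0.2, -0.1, 0.2]
grip_width: 59.8
finger_force: 0.0
```

move_arm(motion=[[[0, 0, 0], [-0.07, -0.005, 0], 0.7], [[0, 0, 0], [-0.104, -0.008, 0], 0.7], [[0, 0, 0], [-0.104, -0.008, 0.06], 0.7], [[0, 0, 0], [-0.104, -0.008, 0.12], 0.7], [[0, 0, 0], [-0.104, -0.008, 0.18], 0.7], [[0, 0, 0], [-0.104, -0.008, 0.24], 0.7], [[0, 0, 0], [-0.104, -0.008, 0.29], 0.7], [[0, 0, 0], [-0.104, -0.008, 0.33], 0.7], [[0, 0, 0], [-0.104, -0.008, 0.35], 0.7], [[0, 0, 0], [-0.104, -0.008, 0.36], 0.7], [[0, 0, 0], [-0.104, -0.008, 0.36], 0.7], [[0, 0, 0], [-0.104, -0.008, 0.36], 0.7]])

```text
clock: 2.97
ee_pos: [691.2, 25.4, 89.3]
eef_rot: [180.0, 0.1, 163.4]
ft_force: [0.8, 0.6, 0.9]
grip_width: 59.7
finger_force: 0.0
```

```bash
python3 - <<'E'
from h import *
s=get_state();print(s["ee_pos"],s["ft_force"])
c=capture("scene");cv2.imwrite("pics/s2.png",cv2.resize(c["frame"][90:290,240:480],None,fx=3,fy=3))
E
```

```text
[691.15224691  25.38045484  89.30783404] [0.75641115 0.5850267  0.91749918]
```

View pics/s2.png

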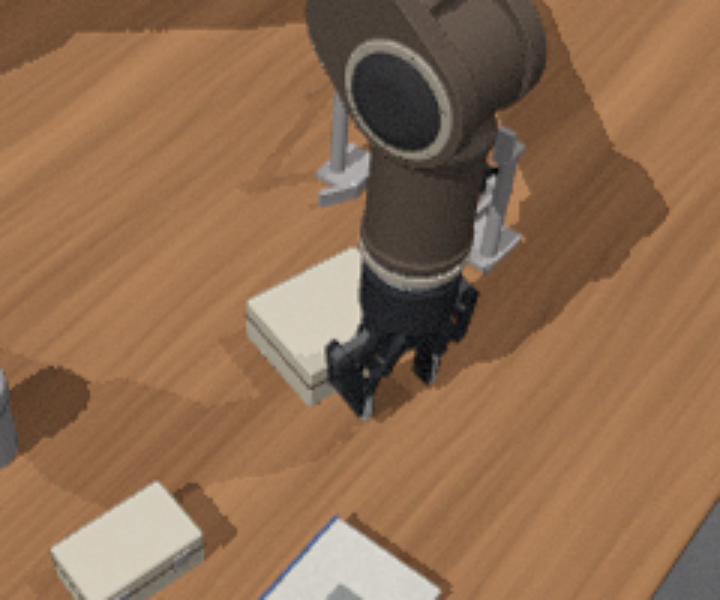

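Gripper stands beside the case's far side (fingertips at crop (365,412) and (433,380)), clear of the bench. Side push with turn.

move_arm(motion=[[[0, 0, 0], [0.015, 0, 0], 0.7], [[0, 0, 0], [0.03, 0, 0], 0.7], [[0, 0, 0], [0.042, 0, 0], 0.7], [[0, 0, -0.04], [0.048, 0.001, 0], 0.7], [[0, 0, -0.08], [0.053, 0.002, 0], 0.7], [[0, 0, -0.12], [0.058, 0.003, 0], 0.7], [[0, 0, -0.16], [0.063, 0.005, 0], 0.7], [[0, 0, -0.2], [0.068, 0.006, 0], 0.7], [[0, 0, -0.24], [0.073, 0.008, 0], 0.7], [[0, 0, -0.28], [0.078, 0.009, 0], 0.7], [[0, 0, -0.32], [0.083, 0.011, 0], 0.7], [[0, 0, -0.36], [0.088, 0.012, 0], 0.7], [[0, 0, -0.4], [0.094, 0.013, 0], 0.7], [[0, 0, -0.44], [0.099, 0.015, 0], 0.7], [[0, 0, -0.48], [0.104, 0.016, 0], 0.7], [[0, 0, -0.52], [0.109, 0.017, 0], 0.7], [[0, 0, -0.56], [0.114, 0.019, 0], 0.7], [[0, 0, -0.56], [0.114, 0.019, 0], 0.7]])

```text
clock: 4.52
ee_pos: [628.8, 55.3, 88.5]
eef_rot: [180.0, 0.1, 179.6]
ft_force: [4.5, 0.5, 3.0]
grip_width: 59.4
finger_force: 2.0
```

```bash
python3 - <<'E'
from h import *
s=get_state();print(s["ee_pos"].round(1),s["eef_rot"],s["ft_force"])
for n in("top","scene"):
  c=capture(n);cases(c,Z)
  cv2.imwrite(f"pics/p3{n}.png",c["frame"])
E
```

```text
[628.8  55.3  88.5] [1.79998257e+02 1.17283186e-01 1.79572008e+02] [4.50420972 0.4909246  3.00624603]
small [ 476.8 -405.7   67.4   73.9   47.7] [439. 246.]
medium [567.3  25.    1.1  95.1  50.5] [296. 214.]
medium [ 623.6 -229.1   76.9   97.9   59.5] [380. 196.]
small [ 623.2 -423.4   21.1   70.9   40.4] [217. 334.]
small [ 477.7 -408.8   67.2   73.6   48.2] [179. 288.]
medium [ 624.5 -232.4   77.4   98.5   59.8] [281. 271.]
large [567.1  53.9  89.8 118.9  96.2] [334. 186.]
```

```bash
python3 plan.py 652,56,160,150.75 610,-45,160,122.1 ; python3 plan.py 610,-45,160,122.1 566.5,-45,160,93.45;  python3 plan.py 566.5,-45,160,93.45 566.5,-45,88,89.4
```

```text
[610.0, -45.0, 160.0, 122.1] -> rz 1.0001 shift [-0.0212, -0.1811, -0.0]
[566.5, -45.0, 160.0, 93.45] -> rz 1.0001 shift [0.0385, -0.0614, -0.0]
[566.5, -45.0, 88.0, 89.4] -> rz 0.1414 shift [0.0, 0.0, 0.12]
```

move_arm(motion=[[[0, 0, 0], [-0.02, 0, 0], 0.7], [[0, 0, 0], [-0.04, 0, 0], 0.7], [[0, 0, 0.2], [-0.04, 0, -0.04], 0.7], [[0, 0, 0.4], [-0.04, 0, -0.08], 0.7], [[0, 0, 0.6], [-0.04, 0, -0.11], 0.7], [[0, 0, 0.8], [-0.04, 0, -0.12], 0.7], [[0, 0, 1], [-0.04, 0, -0.12], 0.7], [[0, 0, 1], [-0.04, 0, -0.12], 0.7]])

```text
clock: 5.28
ee_pos: [651.1, 55.3, 159.6]
eef_rot: [-179.9, -0.1, 150.5]
ft_force: [-0.0, -0.1, -0.1]
grip_width: 60.0
finger_force: 0.0
```

move_arm(motion=[[[0, 0, 0.22], [-0.005, -0.05, 0], 0.7], [[0, 0, 0.44], [-0.01, -0.1, 0], 0.7], [[0, 0, 0.66], [-0.015, -0.15, 0], 0.7], [[0, 0, 0.88], [-0.021, -0.181, 0], 0.7], [[0, 0, 1], [-0.021, -0.181, 0], 0.7], [[0, 0, 1], [-0.021, -0.181, 0], 0.7]])

```text
clock: 5.78
ee_pos: [608.6, -47.5, 159.0]
eef_rot: [-179.8, -0.1, 122.0]
ft_force: [-0.4, 0.7, -0.3]
grip_width: 60.1
finger_force: 0.0
```

move_arm(motion=[[[0, 0, 0.22], [0.01, -0.02, 0], 0.7], [[0, 0, 0.44], [0.02, -0.04, 0], 0.7], [[0, 0, 0.66], [0.03, -0.05, 0], 0.7], [[0, 0, 0.88], [0.0385, -0.0614, 0], 0.7], [[0, 0, 1], [0.0385, -0.0614, 0], 0.7], [[0, 0, 1], [0.0385, -0.0614, 0], 0.7]])

```text
clock: 6.28
ee_pos: [565.9, -44.5, 159.1]
eef_rot: [-179.9, -0.0, 93.7]
ft_force: [0.6, 0.5, 0.3]
grip_width: 60.0
finger_force: 0.0
```

move_arm(motion=[[[0, 0, 0.14], [0, 0, 0.04], 0.7], [[0, 0, 0.14], [0, 0, 0.08], 0.7], [[0, 0, 0.14], [0, 0, 0.11], 0.7], [[0, 0, 0.14], [0, 0, 0.12], 0.7], [[0, 0, 0.14], [0, 0, 0.12], 0.7]])

```text
clock: 6.7
ee_pos: [565.7, -45.4, 86.1]
eef_rot: [-179.8, -0.0, 89.7]
ft_force: [0.4, 0.3, 0.0]
grip_width: 59.7
finger_force: 0.0
```

```bash
python3 - <<'E'
from h import *
s=get_state();print(s["ee_pos"].round(1),s["eef_rot"].round(1),s["ft_force"].round(1),s["qpos"].round(0))
for n in("top","scene"):
  c=capture(n);cases(c,Z)
E
```

```text
[565.7 -45.4  86.1] [-179.8   -0.    89.7] [0.4 0.3 0. ] [-21.  37.  28. 111. -27.  39.  24.]
small [ 477.  -405.3   67.    73.1   47.5] [439. 246.]
medium [ 623.6 -229.1   76.9   97.8   59.5] [380. 196.]
small [ 623.3 -423.7   21.1   70.9   41.1] [218. 334.]
small [ 477.7 -408.8   67.2   73.6   48.3] [179. 288.]
medium [ 624.5 -232.4   77.4   98.5   59.8] [281. 271.]
```

move_arm(motion=[[[0, 0, 0], [0.015, 0, 0], 0.7], [[0, 0, 0], [0.03, 0, 0], 0.7], [[0, 0, 0], [0.042, 0, 0], 0.7], [[0, 0, 0], [0.053, 0, 0], 0.7], [[0, 0, 0], [0.065, 0, 0], 0.7], [[0, 0, 0], [0.077, -0.001, 0], 0.7], [[0, 0, 0], [0.09, -0.001, 0], 0.7], [[0, 0, 0], [0.103, -0.001, 0], 0.7], [[0, 0, 0], [0.116, -0.001, 0], 0.7], [[0, 0, 0], [0.129, -0.001, 0], 0.7], [[0, 0, 0], [0.142, -0.001, 0], 0.7], [[0, 0, 0], [0.155, -0.002, 0], 0.7], [[0, 0, 0], [0.168, -0.002, 0], 0.7], [[0, 0, 0], [0.181, -0.002, 0], 0.7], [[0, 0, 0], [0.194, -0.002, 0], 0.7], [[0, 0, 0], [0.207, -0.002, 0], 0.7], [[0, 0, 0], [0.22, -0.002, 0], 0.7], [[0, 0, 0], [0.23, -0.002, 0], 0.7], [[0, 0, 0], [0.237, -0.002, 0], 0.7], [[0, 0, 0], [0.24, -0.002, 0], 0.7]])

```text
clock: 8.47
ee_pos: [567.1, 97.7, 88.5]
eef_rot: [179.9, 0.1, 89.5]
ft_force: [-0.1, -6.2, 3.0]
grip_width: 59.8
finger_force: 3.1
```

```bash
python3 - <<'E'
from h import *
s=get_state();print(s["ee_pos"].round(1),s["eef_rot"].round(1),s["ft_force"].round(1))
c=capture("top");a=c["frame"][150:270,170:330];c=capture("scene");b=c["frame"][100:220,290:450]
cv2.imwrite("pics/p4.png",np.hstack([cv2.resize(a,None,fx=2.5,fy=2.5),cv2.resize(b,None,fx=2.5,fy=2.5)]))
E
```

```text
[567.1  97.7  88.5] [1.799e+02 1.000e-01 8.950e+01] [-0.1 -6.2  3. ]
```

View pics/p4.png

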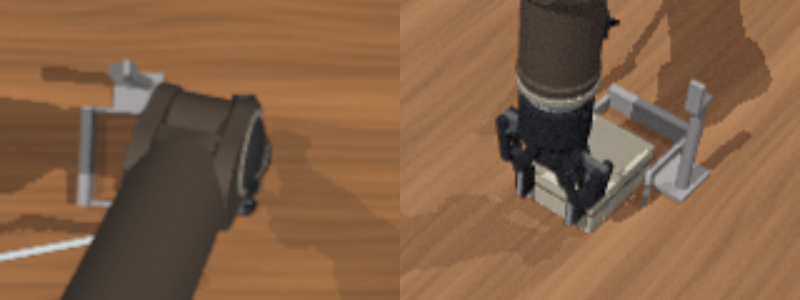

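Case front is between the lips (right pane, about (620,150)), aligned. Push on.

move_arm(motion=[[[0, 0, 0], [0.009, 0, 0], 0.7], [[0, 0, 0], [0.019, 0, 0], 0.7], [[0, 0, 0], [0.029, 0, 0], 0.7], [[0, 0, 0], [0.039, 0, 0], 0.7], [[0, 0, 0], [0.049, 0, 0], 0.7], [[0, 0, 0], [0.059, 0, 0], 0.7], [[0, 0, 0], [0.069, 0, 0], 0.7], [[0, 0, 0], [0.078, 0, 0], 0.7], [[0, 0, 0], [0.085, 0, 0], 0.7], [[0, 0, 0], [0.09, 0, 0], 0.7], [[0, 0, 0], [0.093, 0, 0], 0.7]])

```text
clock: 9.48
ee_pos: [567.5, 153.0, 88.4]
eef_rot: [179.9, 0.1, 89.4]
ft_force: [1.3, -6.3, 5.1]
grip_width: 59.8
finger_force: 3.4
```

move_arm(motion=[[[0, 0, 0], [0.003, 0, 0], 0.7], [[0, 0, 0], [0.006, 0, 0], 0.7], [[0, 0, 0], [0.008, 0, 0], 0.7], [[0, 0, 0], [0.01, 0, 0], 0.7], [[0, 0, 0], [0.01, 0, 0], 0.7]])

```text
clock: 9.9
ee_pos: [567.6, 158.8, 88.4]
eef_rot: [180.0, 0.1, 89.4]
ft_force: [-0.0, -6.6, 3.9]
grip_width: 59.8
finger_force: 2.9
```

move_arm(motion=[[[0, 0, 0], [0.002, 0, 0], 0.7], [[0, 0, 0], [0.004, 0, 0], 0.7], [[0, 0, 0], [0.006, 0, 0], 0.7], [[0, 0, 0], [0.006, 0, 0], 0.7]])

```text
clock: 10.23
ee_pos: [567.6, 162.4, 88.4]
eef_rot: [180.0, 0.1, 89.4]
ft_force: [0.2, -5.3, 5.1]
grip_width: 59.6
finger_force: 2.9
```

move_arm(motion=[[[0, 0, 0], [0.002, 0, 0], 0.7], [[0, 0, 0], [0.004, 0, 0], 0.7], [[0, 0, 0], [0.005, 0, 0], 0.7], [[0, 0, 0], [0.005, 0, 0], 0.7]])

```text
clock: 10.57
ee_pos: [567.6, 164.4, 88.4]
eef_rot: [180.0, 0.1, 89.4]
ft_force: [0.3, -8.0, 5.5]
grip_width: 59.7
finger_force: 4.1
```

move_arm(motion=[[[0, 0, 0], [0.002, 0, 0], 0.7], [[0, 0, 0], [0.003, 0, 0], 0.7], [[0, 0, 0], [0.003, 0, 0], 0.7]])

```text
clock: 10.82
ee_pos: [567.6, 164.6, 88.3]
eef_rot: [180.0, 0.2, 89.3]
ft_force: [-1.9, -12.5, 7.6]
grip_width: 59.7
finger_force: 6.3
```

move_arm(motion=[[[0, 0, 0], [0.003, 0, 0], 0.7], [[0, 0, 0], [0.004, 0, 0], 0.7], [[0, 0, 0], [0.004, 0, 0], 0.7]])

```text
clock: 11.07
ee_pos: [567.5, 164.8, 88.4]
eef_rot: [-180.0, 0.4, 89.3]
ft_force: [-2.7, -18.3, 8.7]
grip_width: 60.0
finger_force: 9.2
```

```bash
python3 plan.py 567.6,166,88.4,89.4 567,120,88,89.4 567,120,200,80 624.5,-231,200,77.2;python3 plan.py 567,120,200,77 624,-230.7,200,77 ;python3 plan.py 567,120,200,77 624,-230.7,200,77
```

```text
[567.0, 120.0, 88.0, 89.4] -> rz -0.0000 shift [-0.0767, -0.0002, 0.0007]
[567.0, 120.0, 200.0, 80.0] -> rz 0.3281 shift [-0.0767, -0.0002, -0.186]
[624.5, -231.0, 200.0, 77.2] -> rz 0.4259 shift [-0.6606, 0.1018, -0.186]
[624.0, -230.7, 200.0, 77.0] -> rz -0.0000 shift [-0.5481, 0.224, -0.0]
[624.0, -230.7, 200.0, 77.0] -> rz -0.0000 shift [-0.5481, 0.224, -0.0]
```

move_arm(motion=[[[0, 0, 0], [-0.03, 0, 0], 0.7], [[0, 0, 0], [-0.06, 0, 0], 0.7], [[0, 0, 0], [-0.08, 0, -0.02], 0.7], [[0, 0, 0.1], [-0.12, 0, -0.07], 1], [[0, 0, 0.2], [-0.17, 0.01, -0.12], 1], [[0, 0, 0.3], [-0.22, 0.02, -0.16], 1], [[0, 0, 0.43], [-0.28, 0.04, -0.186], 1], [[0, 0, 0.43], [-0.34, 0.05, -0.186], 1], [[0, 0, 0.43], [-0.4, 0.06, -0.186], 1], [[0, 0, 0.43], [-0.46, 0.07, -0.186], 1], [[0, 0, 0.43], [-0.52, 0.08, -0.186], 1], [[0, 0, 0.43], [-0.58, 0.09, -0.186], 1], [[0, 0, 0.43], [-0.63, 0.1, -0.186], 1], [[0, 0, 0.43], [-0.655, 0.101, -0.186], 1], [[0, 0, 0.43], [-0.663, 0.102, -0.186], 1], [[0, 0, 0.43], [-0.663, 0.102, -0.186], 1], [[0, 0, 0.43], [-0.663, 0.102, -0.186], 1]])

```text
clock: 12.48
ee_pos: [625.3, -226.0, 199.7]
eef_rot: [-180.0, -0.1, 77.2]
ft_force: [-0.6, 1.3, -0.1]
grip_width: 85.3
finger_force: 0.0
```

```bash
python3 - <<'E'
from h import *
s=get_state();print(s["ee_pos"].round(1),s["eef_rot"].round(2),s["ft_force"].round(1))
for n in("top","scene"):
  c=capture(n);cases(c,Z)
E
```

```text
[ 625.3 -226.   199.7] [-1.7998e+02 -8.0000e-02  7.7230e+01] [-0.6  1.3 -0.1]
small [ 477.  -405.7   67.    71.5   46. ] [440. 246.]
small [544.5 215.9 -88.9  74.6  50.7] [233. 222.]
small [ 623.7 -422.6   22.8   71.7   43.9] [218. 334.]
small [ 477.5 -409.1   67.    72.8   47.8] [179. 288.]
medium [ 624.1 -232.4   77.8   98.1   60.9] [281. 271.]
```

move_arm(motion=[[[0, 0, 0], [-0.004, 0, 0.05], 1], [[0, 0, 0], [-0.008, 0, 0.1], 1], [[0, 0, 0], [-0.008, 0, 0.125], 1], [[0, 0, 0], [-0.008, 0, 0.133], 1], [[0, 0, 0], [-0.008, 0, 0.133], 1], [[0, 0, 0], [-0.008, 0, 0.133], 1]])

```text
clock: 13.08
ee_pos: [624.6, -232.0, 120.6]
eef_rot: [180.0, 0.0, 77.2]
ft_force: [0.6, 0.6, -0.1]
grip_width: 85.5
finger_force: 0.0
```

Good to about 1 mm. Descend to z≈80 and grip.

move_arm(motion=[[[0, 0, 0], [0.001, 0, 0.03], 1], [[0, 0, 0], [0.001, 0, 0.055], 1], [[0, 0, 0], [0.001, 0, 0.065], 1], [[0, 0, 0], [0.001, 0, 0.067], 1], [[0, 0, 0], [0.001, 0, 0.067], 0.6], [[0, 0, 0], [0.001, 0, 0.067], 0.6], [[0, 0, 0], [0.001, 0, 0.067], 0.6], [[0, 0, 0], [0.001, 0, 0.067], 0.6], [[0, 0, 0], [0.001, 0, 0.067], 0.6], [[0, 0, 0], [0.001, 0, 0.067], 0.6]], force=50)

```text
clock: 13.92
ee_pos: [624.5, -232.2, 80.4]
eef_rot: [179.9, 0.0, 77.2]
ft_force: [-0.3, 0.7, 6.5]
grip_width: 61.8
finger_force: 57.1
```

```bash
python3 - <<'E'
from h import *
s=get_state();print({k:s[k].round(2) if hasattr(s[k],'round') else s[k] for k in("ee_pos","eef_rot","ft_force","grip_width","finger_force")})
for n in("top","scene"):
  c=capture(n);cases(c,Z)
E
```

```text
{'ee_pos': array([ 624.47, -232.16,   80.4 ]), 'eef_rot': array([1.7993e+02, 1.0000e-02, 7.7160e+01]), 'ft_force': array([-0.31,  0.75,  6.54]), 'grip_width': 61.7845480405847, 'finger_force': 57.14492440223694}
small [ 476.9 -406.3   67.4   72.7   46.6] [440. 246.]
small [ 623.1 -422.6   22.8   70.5   43.3] [217. 334.]
small [ 477.5 -409.1   67.    72.8   47.8] [179. 288.]
```

move_arm(motion=[[[0, 0, 0], [0, 0, -0.03], 0.6], [[0, 0, 0], [0, 0, -0.08], 0.6], [[0, 0, 0], [0, 0, -0.14], 0.6], [[0, 0, 0], [0, 0, -0.18], 0.6], [[0, 0, 0], [0, 0, -0.2], 0.6], [[0, 0, 0], [0, 0, -0.2], 0.6], [[0, 0, 0], [0, 0, -0.2], 0.6]])

```text
clock: 14.6
ee_pos: [623.8, -231.2, 198.5]
eef_rot: [-180.0, -0.0, 77.2]
ft_force: [0.2, 0.5, -5.4]
grip_width: 61.0
finger_force: 56.7
```

```bash
python3 - <<'E'
from h import *
s=get_state();print({k:s[k].round(2) if hasattr(s[k],'round') else s[k] for k in("ee_pos","eef_rot","ft_force","grip_width","finger_force")})
c=capture("top");a=c["frame"][170:260,185:285];c=capture("scene");b=c["frame"][100:200,310:430]
cv2.imwrite("pics/p5.png",np.hstack([cv2.resize(a,(400,360),interpolation=cv2.INTER_CUBIC),cv2.resize(b,(400,333),interpolation=cv2.INTER_CUBIC)[:333]]) if 0 else np.hstack([cv2.resize(a,(400,360),interpolation=2),cv2.copyMakeBorder(cv2.resize(b,(400,333),interpolation=2),0,27,0,0,0)]))
E
```

```text
{'ee_pos': array([ 623.78, -231.21,  198.52]), 'eef_rot': array([-1.7996e+02, -4.0000e-02,  7.7190e+01]), 'ft_force': array([ 0.2 ,  0.52, -5.39]), 'grip_width': 61.015926324930255, 'finger_force': 56.73500597476959}
```

View pics/p5.png

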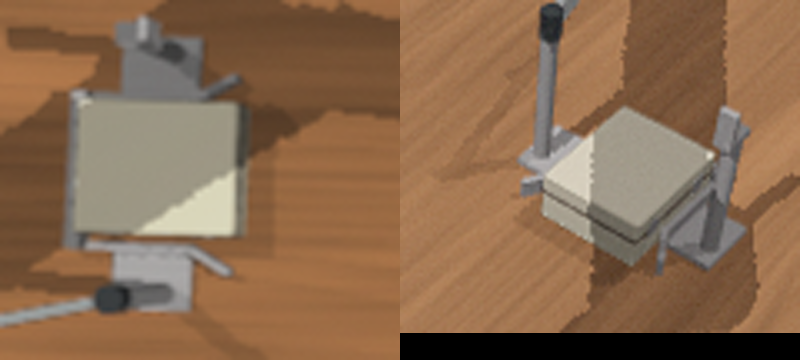

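```bash
python3 - <<'E'
from h import *
for n,o,f,P in (("top",(185,170),4,[(78,95),(242,102),(237,237),(74,233)]),("scene",(310,100),400/120,[(143,180),(227,106),(317,154),(233,233)])):
    c=capture(n);p=ray(c,(np.array(P)+.5)/f-.5+np.array(o),50)[:,:2]
    print(n,p.round(1).tolist(),p.mean(0).round(1),cv2.minAreaRect(p.astype(np.float32)))
    lo=(95,110,110);m=cv2.inRange(c["frame"],lo,(255,255,255));cases(c,[Z[0]],lo)
E
```

```text
top [[620.5, 295.3], [617.4, 172.9], [517.3, 173.4], [518.0, 294.3]] [568.3 234. ] ((568.883544921875, 234.36090087890625), (122.53133392333984, 102.46685791015625), 89.6561050415039)
scene [[521.8, 168.4], [522.3, 293.6], [619.3, 291.2], [617.4, 165.6]] [570.2 229.7] ((569.8323364257812, 229.61712646484375), (126.41996765136719, 97.06316375732422), 89.08987426757812)
```

```bash
python3 plan.py 623.8,-231.5,199,77.2 569.7,230.4,199,89.4 569.7,230.4,150,89.4
```

```text
[569.7, 230.4, 199.0, 89.4] -> rz -0.4259 shift [0.7307, -0.2585, -0.0]
[569.7, 230.4, 150.0, 89.4] -> rz -0.4259 shift [0.7307, -0.2585, 0.0817]
```

move_arm(motion=[[[0, 0, -0.02], [0.03, -0.011, 0], 0.6], [[0, 0, -0.05], [0.08, -0.028, 0], 0.6], [[0, 0, -0.08], [0.14, -0.05, 0], 0.6], [[0, 0, -0.12], [0.2, -0.071, 0], 0.6], [[0, 0, -0.15], [0.26, -0.092, 0], 0.6], [[0, 0, -0.19], [0.32, -0.113, 0], 0.6], [[0, 0, -0.22], [0.38, -0.134, 0], 0.6], [[0, 0, -0.26], [0.44, -0.156, 0], 0.6], [[0, 0, -0.29], [0.5, -0.177, 0], 0.6], [[0, 0, -0.33], [0.56, -0.198, 0], 0.6], [[0, 0, -0.36], [0.62, -0.219, 0], 0.6], [[0, 0, -0.39], [0.67, -0.237, 0], 0.6], [[0, 0, -0.42], [0.705, -0.249, 0], 0.6], [[0, 0, -0.426], [0.724, -0.256, 0], 0.6], [[0, 0, -0.426], [0.7307, -0.2585, 0.02], 0.6], [[0, 0, -0.426], [0.7307, -0.2585, 0.05], 0.6], [[0, 0, -0.426], [0.7307, -0.2585, 0.07], 0.6], [[0, 0, -0.426], [0.7307, -0.2585, 0.08], 0.6], [[0, 0, -0.426], [0.7307, -0.2585, 0.08], 0.6], [[0, 0, -0.426], [0.7307, -0.2585, 0.08], 0.6]])

```text
clock: 16.47
ee_pos: [570.5, 228.6, 151.1]
eef_rot: [-180.0, 0.1, 89.2]
ft_force: [-0.2, 0.6, -3.9]
grip_width: 61.5
finger_force: 56.5
```

```bash
python3 - <<'E'
from h import *
s=get_state();print({k:s[k].round(2) if hasattr(s[k],'round') else s[k] for k in("ee_pos","eef_rot","ft_force","grip_width","finger_force")})
E
```

```text
{'ee_pos': array([570.54, 228.64, 151.13]), 'eef_rot': array([-1.7997e+02,  6.0000e-02,  8.9250e+01]), 'ft_force': array([-0.18,  0.64, -3.89]), 'grip_width': 61.5278263196202, 'finger_force': 56.53437674045563}
```

move_arm(motion=[[[0, 0, 0], [0.0025, -0.001, 0.01], 0.6], [[0, 0, 0], [0.0025, -0.001, 0.02], 0.6], [[0, 0, 0], [0.0025, -0.001, 0.027], 0.6], [[0, 0, 0], [0.0025, -0.001, 0.031], 0.6], [[0, 0, 0], [0.0025, -0.001, 0.031], 0.6], [[0, 0, 0], [0.0025, -0.001, 0.031], 0.6]])

```text
clock: 16.97
ee_pos: [569.7, 231.6, 132.8]
eef_rot: [-180.0, 0.0, 89.4]
ft_force: [1.4, 0.6, -3.9]
grip_width: 61.3
finger_force: 56.6
```

move_arm(motion=[[[0, 0, 0], [0, 0, 0.002], 0.6], [[0, 0, 0], [0, 0, 0.003], 0.6], [[0, 0, 0], [0, 0, 0.003], 0.6]])

```text
clock: 17.22
ee_pos: [569.7, 231.7, 131.1]
eef_rot: [180.0, -0.0, 89.4]
ft_force: [0.0, 0.7, -4.3]
grip_width: 61.6
finger_force: 56.6
```

move_arm(motion=[[[0, 0, 0], [-0.002, 0, 0.001], 0.6], [[0, 0, 0], [-0.002, 0, 0.002], 0.6], [[0, 0, 0], [-0.002, 0, 0.002], 0.6], [[0, 0, 0], [-0.002, 0, 0.002], 0.6]])

```text
clock: 17.55
ee_pos: [569.8, 230.3, 130.4]
eef_rot: [180.0, -0.0, 89.4]
ft_force: [-2.7, -0.7, 3.2]
grip_width: 61.5
finger_force: 57.2
```

move_arm(motion=[[[0, 0, 0], [0, 0, 0], 0.75], [[0, 0, 0], [0, 0, 0], 0.9], [[0, 0, 0], [0, 0, 0], 1], [[0, 0, 0], [0, 0, 0], 1], [[0, 0, 0], [0, 0, -0.02], 1], [[0, 0, 0], [0, 0, -0.06], 1], [[0, 0, 0], [0, 0, -0.11], 1], [[0, 0, 0], [0, 0, -0.15], 1], [[0, 0, 0], [0, 0, -0.16], 1], [[0, 0, 0], [0, 0, -0.16], 1], [[0, 0, 0], [0, 0, -0.16], 1]])

```text
clock: 18.47
ee_pos: [569.5, 230.6, 226.1]
eef_rot: [180.0, -0.0, 89.4]
ft_force: [0.7, 0.2, 0.0]
grip_width: 85.4
finger_force: 0.0
```

```bash
python3 - <<'E'
from h import *
s=get_state();print({k:s[k].round(2) if hasattr(s[k],'round') else s[k] for k in("ee_pos","eef_rot","ft_force","grip_width","finger_force")})
E
python3 plan.py 569.7,230.5,226,89.4 477.3,-407,226,67.2;python3 plan.py 569.7,230.5,226,89.4 504,-230,226,67.2; python3 plan.py 504,-230,226,67.2 477.3,-407,226,67.2 477.3,-407,120,67.2
```

```text
{'ee_pos': array([569.46, 230.6 , 226.14]), 'eef_rot': array([ 1.7998e+02, -4.0000e-02,  8.9380e+01]), 'ft_force': array([0.66, 0.17, 0.03]), 'grip_width': 85.35770388375644, 'finger_force': 0.0}
[477.3, -407.0, 226.0, 67.2] -> rz 0.7749 shift [-1.0641, -0.1429, -0.0]
[504.0, -230.0, 226.0, 67.2] -> rz 0.7749 shift [-0.7686, -0.1015, -0.0]
[477.3, -407.0, 226.0, 67.2] -> rz -0.0000 shift [-0.2892, 0.0733, -0.0]
[477.3, -407.0, 120.0, 67.2] -> rz -0.0000 shift [-0.2892, 0.0733, 0.1767]
```

move_arm(motion=[[[0, 0, 0.03], [-0.03, -0.004, 0], 1], [[0, 0, 0.08], [-0.08, -0.011, 0], 1], [[0, 0, 0.15], [-0.145, -0.019, 0], 1], [[0, 0, 0.21], [-0.21, -0.028, 0], 1], [[0, 0, 0.28], [-0.275, -0.036, 0], 1], [[0, 0, 0.34], [-0.34, -0.045, 0], 1], [[0, 0, 0.41], [-0.405, -0.053, 0], 1], [[0, 0, 0.47], [-0.47, -0.062, 0], 1], [[0, 0, 0.54], [-0.535, -0.071, 0], 1], [[0, 0, 0.61], [-0.6, -0.079, 0], 1], [[0, 0, 0.67], [-0.665, -0.088, 0], 1], [[0, 0, 0.74], [-0.73, -0.096, 0], 1], [[0, 0, 0.775], [-0.7686, -0.1015, 0], 1], [[0, 0, 0.775], [-0.7686, -0.1015, 0], 1]])

```text
clock: 19.63
ee_pos: [500.4, -236.5, 225.3]
eef_rot: [-180.0, 0.2, 66.6]
ft_force: [-0.3, 0.3, -0.8]
grip_width: 85.6
finger_force: 0.0
```

move_arm(motion=[[[0, 0, 0], [-0.055, 0.014, 0], 1], [[0, 0, 0], [-0.12, 0.03, 0], 1], [[0, 0, 0], [-0.18, 0.046, 0], 1], [[0, 0, 0], [-0.24, 0.061, 0], 1], [[0, 0, 0], [-0.275, 0.07, 0.02], 1], [[0, 0, 0], [-0.289, 0.073, 0.06], 1], [[0, 0, 0], [-0.289, 0.073, 0.12], 1], [[0, 0, 0], [-0.289, 0.073, 0.16], 1], [[0, 0, 0], [-0.289, 0.073, 0.177], 1], [[0, 0, 0], [-0.289, 0.073, 0.177], 1], [[0, 0, 0], [-0.289, 0.073, 0.177], 1], [[0, 0, 0], [-0.289, 0.073, 0.177], 1]])

```text
clock: 20.63
ee_pos: [477.3, -407.3, 121.0]
eef_rot: [179.9, 0.0, 67.2]
ft_force: [-0.5, -0.5, -0.1]
grip_width: 85.5
finger_force: 0.0
```

```bash
python3 - <<'E'
from h import *
s=get_state();print({k:s[k].round(2) if hasattr(s[k],'round') else s[k] for k in("ee_pos","eef_rot","ft_force","grip_width","finger_force")})
c=capture("top");a=c["frame"][170:260,185:285];print("top");cases(c,[Z[0],("medium",95,(100,62))])
c=capture("scene");b=c["frame"][85:195,310:430];print("scene");cases(c,[Z[0],("medium",95,(100,62))])
cv2.imwrite("pics/p6.png",np.hstack([cv2.resize(a,(400,360),interpolation=2),cv2.resize(b,(393,360),interpolation=2)]))
E
```

```text
{'ee_pos': array([ 477.28, -407.27,  121.04]), 'eef_rot': array([1.7991e+02, 4.0000e-02, 6.7180e+01]), 'ft_force': array([-0.46, -0.51, -0.12]), 'grip_width': 85.4719256576907, 'finger_force': 0.0}
top
scene
medium [569.3 224.8  89.5 107.4  61.6] [378. 140.]
```

View pics/p6.png

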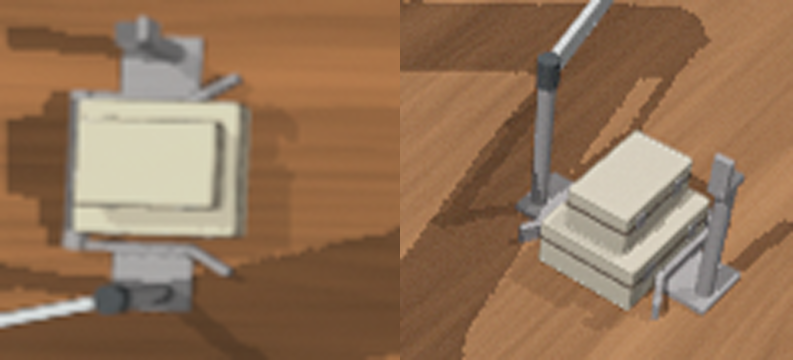

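```bash
python3 - <<'E'
from h import *
S=393/120
for n,o,f,A,B in (("top",(185,170),4,[(77,121),(217,122),(212,208),(77,205)],[(79,95),(242,102),(237,237),(74,233)]),
 ("scene",(310,85),S,[(169,193),(239,131),(291,160),(229,221)],[(141,236),None,(310,203),(230,282)])):
    c=capture(n)
    for nm,P,z in(("med",A,95),("large",B,50)):
        p=np.array([ray(c,(np.array(q)+.5)/f-.5+np.array(o),z)[0,:2] if q else [np.nan]*2 for q in P])
        if np.isnan(p).any(): p[1]=p[0]+p[2]-p[3]
        print(n,nm,p.round(1).tolist(),p.mean(0).round(1),np.degrees(np.arctan2(*(p[1]-p[0]+p[2]-p[3])[::-1])).round(1))
E
```

```text
top med [[598.1, 282.3], [599.2, 181.6], [537.5, 183.1], [537.9, 280.0]] [568.2 231.7] -89.8
top large [[620.5, 294.6], [617.4, 172.9], [517.3, 173.4], [518.0, 294.3]] [568.3 233.8] -90.9
scene med [[542.8, 176.6], [542.7, 280.8], [599.1, 277.3], [601.2, 180.7]] [571.4 228.9] 90.6
scene large [[529.7, 158.8], [529.2, 283.9], [620.2, 287.6], [620.7, 162.4]] [574.9 223.2] 90.2
```

move_arm(motion=[[[0, 0, 0], [0, 0, 0.03], 1], [[0, 0, 0], [0, 0, 0.055], 1], [[0, 0, 0], [0, 0, 0.065], 1], [[0, 0, 0], [0, 0, 0.067], 1], [[0, 0, 0], [0, 0, 0.067], 0.45], [[0, 0, 0], [0, 0, 0.067], 0.45], [[0, 0, 0], [0, 0, 0.067], 0.45], [[0, 0, 0], [0, 0, 0.067], 0.45], [[0, 0, 0], [0, 0, 0.067], 0.45], [[0, 0, 0], [0, 0, 0.067], 0.45], [[0, 0, 0], [0, 0, 0.067], 0.45]], force=50)

```text
clock: 21.75
ee_pos: [477.0, -407.2, 80.3]
eef_rot: [179.9, 0.0, 67.2]
ft_force: [-0.5, 0.2, 5.7]
grip_width: 49.3
finger_force: 53.5
```

```bash
python3 plan.py 477,-407.2,80.3,67.2 477,-407.2,230,67.2 520,-150,230,77; python3 plan.py 520,-150,230,77 569.7,231.3,230,89.4
```

```text
[477.0, -407.2, 230.0, 67.2] -> rz -0.0000 shift [0.0, 0.0, -0.2495]
[520.0, -150.0, 230.0, 77.0] -> rz -0.3421 shift [0.4229, -0.1, -0.2495]
[569.7, 231.3, 230.0, 89.4] -> rz -0.4328 shift [0.6378, -0.0622, -0.0]
```

move_arm(motion=[[[0, 0, 0], [0, 0, -0.03], 0.45], [[0, 0, 0], [0, 0, -0.08], 0.45], [[0, 0, 0], [0, 0, -0.14], 0.45], [[0, 0, 0], [0.01, 0, -0.19], 0.45], [[0, 0, -0.04], [0.05, -0.012, -0.23], 0.45], [[0, 0, -0.08], [0.1, -0.024, -0.2495], 0.45], [[0, 0, -0.13], [0.16, -0.038, -0.2495], 0.45], [[0, 0, -0.18], [0.22, -0.052, -0.2495], 0.45], [[0, 0, -0.23], [0.28, -0.066, -0.2495], 0.45], [[0, 0, -0.27], [0.335, -0.079, -0.2495], 0.45], [[0, 0, -0.31], [0.385, -0.091, -0.2495], 0.45], [[0, 0, -0.342], [0.4229, -0.1, -0.2495], 0.45], [[0, 0, -0.342], [0.4229, -0.1, -0.2495], 0.45]])

```text
clock: 22.83
ee_pos: [520.9, -143.4, 228.4]
eef_rot: [-179.9, -0.2, 77.4]
ft_force: [0.0, 0.9, -2.5]
grip_width: 49.2
finger_force: 52.9
```

move_arm(motion=[[[0, 0, -0.03], [0.04, -0.004, 0], 0.45], [[0, 0, -0.07], [0.1, -0.01, 0], 0.45], [[0, 0, -0.11], [0.16, -0.016, 0], 0.45], [[0, 0, -0.15], [0.22, -0.021, 0], 0.45], [[0, 0, -0.19], [0.28, -0.027, 0], 0.45], [[0, 0, -0.23], [0.34, -0.033, 0], 0.45], [[0, 0, -0.27], [0.4, -0.039, 0], 0.45], [[0, 0, -0.31], [0.46, -0.045, 0], 0.45], [[0, 0, -0.35], [0.52, -0.051, 0], 0.45], [[0, 0, -0.39], [0.57, -0.056, 0], 0.45], [[0, 0, -0.42], [0.61, -0.06, 0], 0.45], [[0, 0, -0.433], [0.63, -0.061, 0], 0.45], [[0, 0, -0.433], [0.638, -0.062, 0], 0.45], [[0, 0, -0.433], [0.638, -0.062, 0.02], 0.45], [[0, 0, -0.433], [0.638, -0.062, 0.045], 0.45], [[0, 0, -0.433], [0.638, -0.062, 0.06], 0.45], [[0, 0, -0.433], [0.638, -0.062, 0.065], 0.45], [[0, 0, -0.433], [0.638, -0.062, 0.065], 0.45], [[0, 0, -0.433], [0.638, -0.062, 0.065], 0.45]])

```text
clock: 24.42
ee_pos: [570.3, 230.5, 190.3]
eef_rot: [180.0, 0.0, 89.3]
ft_force: [-0.1, 0.4, -2.6]
grip_width: 49.6
finger_force: 52.9
```

move_arm(motion=[[[0, 0, 0], [0.001, -0.001, 0.008], 0.45], [[0, 0, 0], [0.001, -0.001, 0.016], 0.45], [[0, 0, 0], [0.001, -0.001, 0.021], 0.45], [[0, 0, 0], [0.001, -0.001, 0.0235], 0.45], [[0, 0, 0], [0.001, -0.001, 0.0235], 0.45], [[0, 0, 0], [0.001, -0.001, 0.0235], 0.45], [[0, 0, 0], [0.001, -0.001, 0.0235], 0.45]])

```text
clock: 25.0
ee_pos: [569.6, 232.2, 176.3]
eef_rot: [180.0, -0.0, 89.4]
ft_force: [0.7, 0.1, -2.7]
grip_width: 48.9
finger_force: 52.9
```

move_arm(motion=[[[0, 0, 0], [-0.0015, 0, 0.001], 0.45], [[0, 0, 0], [-0.0015, 0, 0.0018], 0.45], [[0, 0, 0], [-0.0015, 0, 0.0018], 0.45], [[0, 0, 0], [-0.0015, 0, 0.0018], 0.45]])

```text
clock: 25.33
ee_pos: [569.5, 231.2, 175.3]
eef_rot: [180.0, -0.0, 89.4]
ft_force: [-0.6, -1.9, -0.0]
grip_width: 49.4
finger_force: 53.0
```

move_arm(motion=[[[0, 0, 0], [0, 0, 0], 0.6], [[0, 0, 0], [0, 0, 0], 0.8], [[0, 0, 0], [0, 0, 0], 0.9], [[0, 0, 0], [0, 0, 0], 0.9], [[0, 0, 0], [0, 0, -0.02], 0.9], [[0, 0, 0], [0, 0, -0.06], 0.9], [[0, 0, 0], [0, 0, -0.11], 0.9], [[0, 0, 0], [0, 0, -0.17], 0.9], [[0, 0, 0], [0, 0, -0.23], 0.9], [[0, 0, 0], [0, 0, -0.25], 0.9], [[0, 0, 0], [0, 0, -0.25], 0.9]])

```text
clock: 26.25
ee_pos: [571.0, 231.3, 329.9]
eef_rot: [179.6, -0.2, 89.3]
ft_force: [-0.4, 0.0, -0.1]
grip_width: 76.7
finger_force: 0.0
```

```bash
python3 plan.py 569.6,231.3,325,89.4 330,480,325,101
```

```text
[330.0, 480.0, 325.0, 101.0] -> rz -0.4049 shift [0.4103, -0.4037, -0.0]
```

move_arm(motion=[[[0, 0, -0.04], [0.04, -0.04, 0], 0.5], [[0, 0, -0.08], [0.08, -0.08, 0], 0.4], [[0, 0, -0.12], [0.125, -0.125, 0], 0.3], [[0, 0, -0.17], [0.17, -0.17, 0], 0.3], [[0, 0, -0.21], [0.215, -0.21, 0], 0.3], [[0, 0, -0.26], [0.26, -0.255, 0], 0.3], [[0, 0, -0.3], [0.305, -0.3, 0], 0.3], [[0, 0, -0.34], [0.345, -0.34, 0], 0.3], [[0, 0, -0.38], [0.38, -0.375, 0], 0.3], [[0, 0, -0.405], [0.4, -0.395, 0], 0.3], [[0, 0, -0.405], [0.41, -0.404, 0], 0.3], [[0, 0, -0.405], [0.41, -0.404, 0], 0.3], [[0, 0, -0.405], [0.41, -0.404, 0], 0.3]])

```text
clock: 27.33
ee_pos: [331.0, 478.8, 324.8]
eef_rot: [180.0, 0.1, 100.9]
ft_force: [0.2, -0.6, -0.1]
grip_width: 25.5
finger_force: 0.0
```

```bash
python3 - <<'E'
from h import *
s=get_state();print({k:s[k].round(2) if hasattr(s[k],'round') else s[k] for k in("ee_pos","eef_rot","grip_width")})
c=capture("top");a=c["frame"][165:275,130:260]
def knob(c):
    m=cv2.inRange(c["frame"],(0,0,0),(45,45,45));n,l,st,ce=cv2.connectedComponentsWithStats(m)
    for i in range(1,n):
        if 8<st[i,4]<120:
            p=ray(c,ce[i],180)[0]
            if 380<p[0]<520 and 200<p[1]<440: print(ce[i].round(1),st[i],p.round(1))
knob(c);d=capture("scene");knob(d);b=d["frame"][60:180,340:440]
cases(c,[("small",135,(76,50))]);cases(d,[("small",135,(76,50))])
cv2.imwrite("pics/p7.png",np.hstack([cv2.resize(a,(425,360),interpolation=2),cv2.resize(b,(300,360),interpolation=2)]))
E
```

```text
{'ee_pos': array([331.02, 478.8 , 324.8 ]), 'eef_rot': array([1.7997e+02, 7.0000e-02, 1.0086e+02]), 'grip_width': 25.500910066288093}
[149.6 256.1] [147 254   7   5  27] [440.  396.6 180. ]
[379.1  70. ] [377  67   5   7  28] [444.1 389.3 180. ]
small [569.7 228.2  89.4  74.6  47.3] [382. 127.]
```

View pics/p7.png

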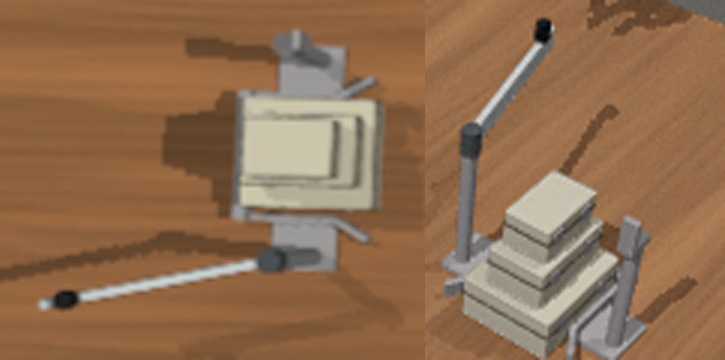

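```bash
python3 plan.py 330.5,479.5,325,101 441,396.5,325,101.6 441,396.5,265,101.6
```

```text
[441.0, 396.5, 325.0, 101.6] -> rz -0.0209 shift [-0.1709, 0.1544, -0.0]
[441.0, 396.5, 265.0, 101.6] -> rz -0.0209 shift [-0.1709, 0.1544, 0.1]
```

move_arm(motion=[[[0, 0, -0.02], [-0.04, 0.036, 0], 0.3], [[0, 0, -0.02], [-0.08, 0.072, 0], 0.3], [[0, 0, -0.02], [-0.12, 0.108, 0], 0.3], [[0, 0, -0.02], [-0.15, 0.135, 0.01], 0.3], [[0, 0, -0.02], [-0.171, 0.1544, 0.04], 0.3], [[0, 0, -0.02], [-0.171, 0.1544, 0.07], 0.3], [[0, 0, -0.02], [-0.171, 0.1544, 0.08], 0.3], [[0, 0, -0.02], [-0.171, 0.1544, 0.08], 0.3], [[0, 0, -0.02], [-0.171, 0.1544, 0.08], 0.3]])

```text
clock: 28.18
ee_pos: [440.4, 396.7, 277.3]
eef_rot: [-180.0, 0.0, 101.5]
ft_force: [0.1, 0.7, 0.2]
grip_width: 25.9
finger_force: 0.0
```

```bash
python3 - <<'E'
from h import *
s=get_state();print({k:s[k].round(2) if hasattr(s[k],'round') else s[k] for k in("ee_pos","eef_rot","grip_width")})
b=capture("scene")["frame"][20:140,330:450]
a=capture("top")["frame"][200:300,100:250]
cv2.imwrite("pics/p8.png",np.hstack([cv2.resize(b,(480,480),interpolation=2)[:,:]]))
E
```

```text
{'ee_pos': array([440.38, 396.67, 277.33]), 'eef_rot': array([-1.7999e+02,  1.0000e-02,  1.0151e+02]), 'grip_width': 25.88639177897381}
```

View pics/p8.png

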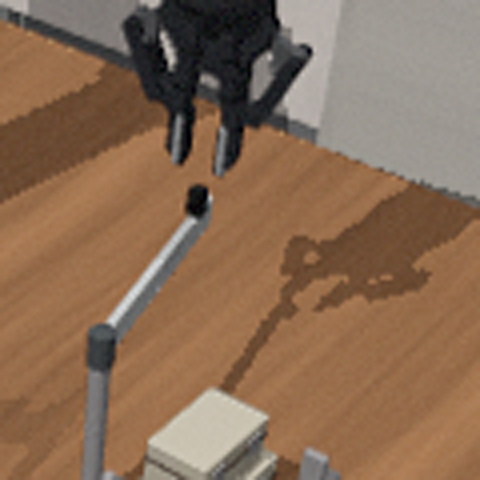

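```bash
python3 -c "
import numpy as np
print([[[0,0,round(np.radians(d)/.5,3)],[round(165*(np.cos(np.radians(d))-1)/600,4),round(165*np.sin(np.radians(d))/600,4),0],.33] for d in [2,5,8.5,12,15.5,19,22.5,25,26,26]])"
```

```text
[[[0, 0, np.float64(0.07)], [np.float64(-0.0002), np.float64(0.0096), 0], 0.33], [[0, 0, np.float64(0.175)], [np.float64(-0.001), np.float64(0.024), 0], 0.33], [[0, 0, np.float64(0.297)], [np.float64(-0.003), np.float64(0.0406), 0], 0.33], [[0, 0, np.float64(0.419)], [np.float64(-0.006), np.float64(0.0572), 0], 0.33], [[0, 0, np.float64(0.541)], [np.float64(-0.01), np.float64(0.0735), 0], 0.33], [[0, 0, np.float64(0.663)], [np.float64(-0.015), np.float64(0.0895), 0], 0.33], [[0, 0, np.float64(0.785)], [np.float64(-0.0209), np.float64(0.1052), 0], 0.33], [[0, 0, np.float64(0.873)], [np.float64(-0.0258), np.float64(0.1162), 0], 0.33], [[0, 0, np.float64(0.908)], [np.float64(-0.0278), np.float64(0.1206), 0], 0.33], [[0, 0, np.float64(0.908)], [np.float64(-0.0278), np.float64(0.1206), 0], 0.33]]
```

move_arm(motion=[[[0, 0, 0], [0, 0, 0.02], 0.33], [[0, 0, 0], [0, 0, 0.035], 0.33], [[0, 0, 0], [0, 0, 0.048], 0.33], [[0, 0, 0], [0, 0, 0.054], 0.33], [[0, 0, 0], [0, 0, 0.054], 0.33], [[0, 0, 0], [0, 0, 0.054], 0.33]])

```text
clock: 28.78
ee_pos: [440.2, 396.8, 244.3]
eef_rot: [-180.0, 0.0, 101.5]
ft_force: [-0.3, 0.2, 0.1]
grip_width: 28.2
finger_force: 0.0
```

move_arm(motion=[[[0, 0, 0.07], [0, 0.0096, 0], 0.33], [[0, 0, 0.175], [-0.001, 0.024, 0], 0.33], [[0, 0, 0.297], [-0.003, 0.0406, 0], 0.33], [[0, 0, 0.419], [-0.006, 0.0572, 0], 0.33], [[0, 0, 0.541], [-0.01, 0.0735, 0], 0.33], [[0, 0, 0.663], [-0.015, 0.0895, 0], 0.33], [[0, 0, 0.785], [-0.0209, 0.1052, 0], 0.33], [[0, 0, 0.873], [-0.0258, 0.1162, 0], 0.33], [[0, 0, 0.908], [-0.0278, 0.1206, 0], 0.33], [[0, 0, 0.908], [-0.0278, 0.1206, 0], 0.33]])

```text
clock: 29.62
ee_pos: [515.4, 394.7, 244.9]
eef_rot: [179.9, -0.0, 75.4]
ft_force: [0.3, -0.1, 0.1]
grip_width: 28.0
finger_force: 0.0
```

```bash
python3 - <<'E'
from h import *
s=get_state();print({k:s[k].round(2) if hasattr(s[k],'round') else s[k] for k in("ee_pos","eef_rot","grip_width","ft_force","qpos")})
b=capture("scene")["frame"][20:190,330:450]
cv2.imwrite("pics/p9.png",cv2.resize(b,None,fx=3,fy=3,interpolation=2))
E
```

```text
{'ee_pos': array([515.43, 394.74, 244.85]), 'eef_rot': array([ 1.7994e+02, -1.0000e-02,  7.5420e+01]), 'grip_width': 27.997050093134884, 'ft_force': array([ 0.28, -0.14,  0.08]), 'qpos': array([-67.13,  32.75,  37.81,  93.5 , -22.16,  61.4 , -37.56])}
```

View pics/p9.png

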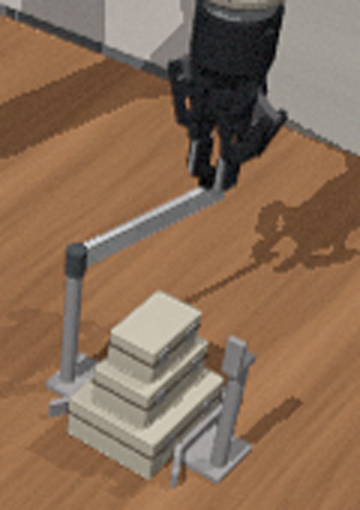

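The bar follows the gripper, with the knob caged at crop (215,185) and the stack intact. That was the 11th picture and the limit was 10, so I view no more and go by numbers from here.

move_arm(motion=[[[0, 0, 0.07], [0, 0.0096, 0], 0.33], [[0, 0, 0.175], [-0.001, 0.024, 0], 0.33], [[0, 0, 0.297], [-0.003, 0.0406, 0], 0.33], [[0, 0, 0.419], [-0.006, 0.0572, 0], 0.33], [[0, 0, 0.541], [-0.01, 0.0735, 0], 0.33], [[0, 0, 0.663], [-0.015, 0.0895, 0], 0.33], [[0, 0, 0.785], [-0.0209, 0.1052, 0], 0.33], [[0, 0, 0.873], [-0.0258, 0.1162, 0], 0.33], [[0, 0, 0.908], [-0.0278, 0.1206, 0], 0.33], [[0, 0, 0.908], [-0.0278, 0.1206, 0], 0.33]])

```text
clock: 30.5
ee_pos: [580.8, 360.3, 244.7]
eef_rot: [180.0, -0.0, 49.4]
ft_force: [-0.8, -0.3, 1.0]
grip_width: 27.9
finger_force: 0.0
```

move_arm(motion=[[[0, 0, 0.07], [0, 0.0096, 0], 0.33], [[0, 0, 0.175], [-0.001, 0.024, 0], 0.33], [[0, 0, 0.297], [-0.003, 0.0406, 0], 0.33], [[0, 0, 0.419], [-0.006, 0.0572, 0], 0.33], [[0, 0, 0.541], [-0.01, 0.0735, 0], 0.33], [[0, 0, 0.663], [-0.015, 0.0895, 0], 0.33], [[0, 0, 0.785], [-0.0209, 0.1052, 0], 0.33], [[0, 0, 0.873], [-0.0258, 0.1162, 0], 0.33], [[0, 0, 0.908], [-0.0278, 0.1206, 0], 0.33], [[0, 0, 0.908], [-0.0278, 0.1206, 0], 0.33]])

```text
clock: 31.33
ee_pos: [624.7, 300.5, 244.7]
eef_rot: [180.0, 0.0, 23.4]
ft_force: [0.9, -0.6, 0.0]
grip_width: 28.0
finger_force: 0.0
```

```bash
python3 - <<'E'
from h import *
s=get_state();print({k:s[k].round(2) if hasattr(s[k],'round') else s[k] for k in("ee_pos","eef_rot","grip_width","ft_force","qpos")})
d=s["ee_pos"][:2]-[474.3,235];print(np.hypot(*d),np.degrees(np.arctan2(d[1],d[0])))
E
```

```text
{'ee_pos': array([624.73, 300.54, 244.67]), 'eef_rot': array([179.98,   0.  ,  23.43]), 'grip_width': 28.027461163843995, 'ft_force': array([ 0.9 , -0.63,  0.03]), 'qpos': array([-59.52,  41.01,  49.65,  86.9 , -32.77,  67.45, -70.61])}
164.09141864608392 23.541056794036393
```

Next 18° slowly, then feel for the stop.

move_arm(motion=[[[0, 0, 0.07], [0, 0.0096, 0], 0.33], [[0, 0, 0.15], [-0.001, 0.02, 0], 0.33], [[0, 0, 0.22], [-0.0015, 0.03, 0], 0.33], [[0, 0, 0.3], [-0.003, 0.041, 0], 0.33], [[0, 0, 0.37], [-0.0047, 0.051, 0], 0.33], [[0, 0, 0.44], [-0.0065, 0.06, 0], 0.33], [[0, 0, 0.51], [-0.009, 0.069, 0], 0.33], [[0, 0, 0.58], [-0.0115, 0.079, 0], 0.33], [[0, 0, 0.63], [-0.0135, 0.085, 0], 0.33], [[0, 0, 0.63], [-0.0135, 0.085, 0], 0.33]])

```text
clock: 32.17
ee_pos: [637.6, 249.7, 244.7]
eef_rot: [180.0, -0.0, 5.3]
ft_force: [-0.7, 0.0, 0.1]
grip_width: 28.3
finger_force: 0.0
```

move_arm(motion=[[[0, 0, 0.03], [0, 0.005, 0], 0.33], [[0, 0, 0.07], [0, 0.0095, 0], 0.33], [[0, 0, 0.11], [-0.001, 0.015, 0], 0.33], [[0, 0, 0.15], [-0.001, 0.02, 0], 0.33], [[0, 0, 0.18], [-0.001, 0.025, 0], 0.33], [[0, 0, 0.18], [-0.001, 0.027, 0], 0.33], [[0, 0, 0.18], [-0.001, 0.027, 0], 0.33]])

```text
clock: 32.75
ee_pos: [638.5, 234.4, 244.7]
eef_rot: [180.0, -0.0, 0.3]
ft_force: [-0.3, -0.2, 0.0]
grip_width: 28.0
finger_force: 0.0
```

move_arm(motion=[[[0, 0, 0], [0, 0.0025, 0], 0.33], [[0, 0, 0], [0, 0.005, 0], 0.33], [[0, 0, 0], [0, 0.007, 0], 0.33], [[0, 0, 0], [0, 0.007, 0], 0.33]])

```text
clock: 33.08
ee_pos: [638.5, 230.4, 244.7]
eef_rot: [180.0, -0.0, 0.3]
ft_force: [0.2, -0.3, -0.2]
grip_width: 28.5
finger_force: 0.0
```

move_arm(motion=[[[0, 0, 0], [0, 0.002, 0], 0.33], [[0, 0, 0], [0, 0.004, 0], 0.33], [[0, 0, 0], [0, 0.004, 0], 0.33]])

```text
clock: 33.33
ee_pos: [638.5, 228.0, 244.7]
eef_rot: [180.0, -0.0, 0.3]
ft_force: [0.1, 0.4, -0.6]
grip_width: 28.5
finger_force: 0.1
```

move_arm(motion=[[[0, 0, 0], [0, 0.002, 0], 0.33], [[0, 0, 0], [0, 0.004, 0], 0.33], [[0, 0, 0], [0, 0.004, 0], 0.33]])

```text
clock: 33.58
ee_pos: [638.4, 227.4, 244.6]
eef_rot: [-179.9, -0.0, 0.4]
ft_force: [0.5, 4.2, 0.1]
grip_width: 28.1
finger_force: 2.3
```

move_arm(motion=[[[0, 0, 0], [0, 0.003, 0], 0.33], [[0, 0, 0], [0, 0.005, 0], 0.33], [[0, 0, 0], [0, 0.005, 0], 0.33]])

```text
clock: 33.83
ee_pos: [638.4, 227.0, 244.6]
eef_rot: [-179.7, -0.0, 0.5]
ft_force: [1.1, 10.5, -1.3]
grip_width: 28.4
finger_force: 5.3
```

move_arm(motion=[[[0, 0, 0], [0, 0.003, 0], 0.33], [[0, 0, 0], [0, 0.005, 0], 0.33], [[0, 0, 0], [0, 0.005, 0], 0.33]])

```text
clock: 34.08
ee_pos: [638.4, 226.5, 244.6]
eef_rot: [-179.5, -0.1, 0.6]
ft_force: [2.3, 16.6, -1.3]
grip_width: 28.3
finger_force: 8.2
```

move_arm(motion=[[[0, 0, 0], [0, -0.008, 0], 0.33], [[0, 0, 0], [0, -0.016, 0], 0.33], [[0, 0, 0], [0, -0.02, 0], 0.33], [[0, 0, 0], [0, -0.02, 0], 0.33]])

```text
clock: 34.42
ee_pos: [638.3, 231.9, 244.4]
eef_rot: [180.0, 0.0, 0.3]
ft_force: [1.0, 0.2, 0.0]
grip_width: 28.0
finger_force: 0.0
```

move_arm(motion=[[[0, 0, 0], [0, 0, -0.02], 0.33], [[0, 0, 0], [0, 0, -0.05], 0.33], [[0, 0, 0], [0, 0, -0.1], 0.33], [[0, 0, 0], [0, -0.05, -0.13], 0.33], [[0, 0, 0], [-0.05, -0.11, -0.14], 0.33], [[0, 0, 0], [-0.08, -0.17, -0.14], 0.33], [[0, 0, 0], [-0.12, -0.23, -0.14], 0.33], [[0, 0, 0], [-0.17, -0.28, -0.14], 0.33], [[0, 0, 0], [-0.22, -0.32, -0.14], 0.33], [[0, 0, 0], [-0.27, -0.36, -0.14], 0.33], [[0, 0, 0], [-0.3, -0.38, -0.14], 0.33], [[0, 0, 0], [-0.3, -0.38, -0.14], 0.33], [[0, 0, 0], [-0.3, -0.38, -0.14], 0.33]])

```text
clock: 35.5
ee_pos: [456.3, 459.7, 329.3]
eef_rot: [-180.0, -0.0, 0.4]
ft_force: [0.5, -0.5, -0.3]
grip_width: 28.3
finger_force: 0.0
```

```bash
python3 - <<'E'
from h import *
s=get_state();print({k:s[k].round(2) if hasattr(s[k],'round') else s[k] for k in("ee_pos","ft_force","clock")})
for n in("top","scene"):
    c=capture(n);m=cv2.inRange(c["frame"],(0,0,0),(45,45,45));k,l,st,ce=cv2.connectedComponentsWithStats(m)
    for i in range(1,k):
        p=ray(c,ce[i],178)[0]
        if 5<st[i,4]<120 and 430<p[0]<720 and 150<p[1]<320: print(n,"dark",ce[i].round(1),st[i,4],p.round(1))
    print(n,"expected knob px",px(c,[639,233,178]).round(1)); cases(c,Z)
E
```

```text
{'ee_pos': array([456.35, 459.69, 329.32]), 'ft_force': array([ 0.51, -0.54, -0.3 ]), 'clock': 35.5}
top dark [213.6 183. ] 23 [638.7 233.7 178. ]
top expected knob px [[213.9 182.8]]
scene dark [406.4 124.5] 41 [638.9 231.  178. ]
scene expected knob px [[406.9 124.1]]
large [566.5 229.8 -89.4 117.9  99.7] [377. 156.]
```

```bash
python3 -c "
from station import *
print(close_job())"
```

```text
the job is handed in; nothing more can be done
None
```

The job is handed in at about 36 s: the large case is home against the back stop, the medium and small cases are stacked on it (centred to about 2 mm by camera), and the hold-down arm is closed against its stop. I never touched the bystanders, but I viewed 11 pictures, one over the limit of 10.

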